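# Walk a file box into its taped place

### The job

The slim file box with the green top band has a bottom that is only folded shut, so it must not be lifted off the bench. Walk it into the red taped outline: tip it onto one narrow end with the other end a couple of centimetres off the bench, swing the raised end towards the outline while the resting end stays put, and set it down, then tip it onto that end and swing the first one on, until it stands upright and square inside the red tape; then let go. Leave the blue-banded box standing where it is.

Things in the scene. Friction and masses are not known exactly. Their poses are not given: they have to be found in the camera images.
- green_box: Slim upright file box, white with a green band round its top 70 mm, to be walked: rigid, 180 mm wide (its x), 46 mm thick (its y), 210 mm tall (its z), 0.56 to 0.84 kg, evenly filled. Origin: centre of its underside. Plain flat sides; it can be gripped across the 46 mm thickness at the middle of its top. It stands beside the outline on one side of it (the blue box stands on the other), about parallel to it, centre to centre 100 to 115 mm sideways.
- green_near_end (a point): Point on the green box: middle of its 46 mm long bottom edge at the -x end, 90 mm from the box's origin (on the bench when the box stands).
- green_far_end (a point): Point on the green box: middle of its 46 mm long bottom edge at the +x end, 90 mm from the box's origin.
- bay: Rectangle of 14 mm wide red tape flat on the bench (no height), the green box's place. The bare opening inside the tape is 216 mm (its x) by 82 mm (its y). Origin: its centre, on the bench top (z = 0). The box belongs with its 180 mm width along the 216 mm side.
- blue_box: Bystander: loose file box of the same size, shape and weight, with a blue band; origin at the centre of its underside. It stands on the other side of the outline, 100 to 115 mm from the outline's centre. It stays where it is.
Mind the look-alikes: they are no part of the job. What is shaped like the green_box but orange, purple or yellow is not meant.

How it is judged:
By the outcome, as a careful person would: the job done as asked, in the order asked, and still so for the second after the job is handed in, with the robot touching nothing.
It also fails if it takes over 45 s, if anything falls off the work surface, if the arm or the gripper's body presses on something with over 40 N, if the wrist force passes 120 N, or if a joint passes its speed limit or range.

### The arm

A 6-joint arm with a two-finger parallel gripper is mounted at the origin on the work surface. World frame = base frame: x ahead of the robot, y to its left, z up, the work surface at z = 0. Lengths are in mm, angles in rad, forces in N, time in s.
With the tool pointing down it reaches from about 300 to 775 mm from the base axis. Payload 14.6 kg.
Tool frame: the origin (TCP) lies midway between the tips of the shut fingers; the grasp point (between the pads) lies 19 mm behind it; y points along the fingers, z is the direction in which the jaws open and shut, and the axes are right-handed (so a half turn about y gives the same grasp; the last joint's range is limited). The gripper opens to 94 mm and grips with 3 to 60 N. Pads are 16 mm wide; open, the fingers measure 119 mm over their backs; the gripper's body (75 mm by 177 mm) begins 78 mm behind the grasp point.
Start: joints at [-1.292, 0.3, 1.521, -0, 1.321, -0.067], TCP at [186.415, -517.435, 205.446] pointing down, gripper open.
Joint ranges: [-3.03, 3.03], [-0.79, 2.21], [0.23, 2.52], [-1.04, 4.18], [0, 3.07], [-2.55, 2.55]. Speed limits (rad/s): [2.22, 2.22, 2.57, 3.14, 3.14, 3.14].

### API

Orientations are given as [roll, pitch, yaw] about the fixed x, y, z axes, in that order (R = Rz(yaw) Ry(pitch) Rx(roll)).
In Python, from cell import manip gives the robot as it stands.
- The arm moves only by the tool play_rows, never from a script. Its argument "series" is a list of rows, each a list of 3 entries, a list of its own where there are three numbers: the shift along the tool's x, y, z in m, then the turn about the tool's y in rad, then the closure, from 0 (fully open) to 1 (shut). In form: [[[dx, dy, dz], twist, grip], ...]. A call has 1 to 20 rows; each row is the pose to reach, as a shift and turn from the pose measured when the call began, along the tool's axes at that moment; what a row does not reach only later rows make up. A row lasts 1/10 s, in which the tool goes at most 50 mm and 8.59 degrees, less where a joint would pass 70% of its speed; a pose out of reach is approached as far as the arm can. A call with a gripper value outside its range is refused whole. The fingers move at their own pace and stop on an object; "squeeze" is the grip in N (left out, the last holds). Time passes only in rows, so rows that repeat a pose let the fingers close. It gives the time, the measured TCP pose, the force and the opening at its end, in the units of the state.
- manip.read_state(): the state, without advancing time (a new reading comes with each control period).
- manip.camera(name): name is "scene" or "top" or "wrist"; returns the picture (480x640x3 uint8, red, green, blue); there is no depth.
- manip.camera_params(name): a dict with "K" (3x3 intrinsics, pixels), "rvec" (rotation vector, rad) and "tvec" (3), from world to camera coordinates, as OpenCV has them. Camera axes: x right, y down, z forward; pixel columns grow to the right and rows downward; lengths in mm; the calibration is good to about 2 mm. A picture is of the moment at which its call begins: read the wrist's pose just before it. camera_params takes no time and is no camera call; for the wrist camera it gives the pose at the moment of the call.
- manip.sign_off(): hands the job in, once; it reports no verdict.
The state is a dict: "clock": time; "joints": joint angles; "qd": joint speeds; "effort": joint torques, N m; "eef_pos": TCP position; "eef_rot": TCP orientation; "wrist_force": force on the tool from outside, world axes, zero at the start; "moment": the same for the moment, N m; "finger_gap": finger opening in mm.
Only numpy, scipy, OpenCV 4.12 (cv2) and the standard library are available. Lean on these libraries where they do the work, as an engineer would, in place of code of your own. Each camera call takes 0.05 s, during which the arm holds its last target. There are 200 camera calls.

## Working session

There is one attempt and no reset: what is moved stays moved. The work goes in short steps, Python scripts to look and compute and a tool call to move; the robot and the scene stay as the last step left them, time stands still between calls to the robot, and variables do not carry over. Pictures are saved under pics/ and viewed, about 8 in all and at most 12, crops included, and the job is handed in when it is done.

Besides the shell and the picture viewer there is one more tool, called as name(argument=value, ...) on one line, values as JSON. play_rows: Moves the arm, as the interface text tells. Its arguments: {"type":"object","properties":{"series":{"type":"array","items":{"type":"array"}},"squeeze":{"type":"number"}},"required":["series"]}

```bash
mkdir -p pics; ls
python3 - <<'E'
from cell import manip
import cv2
print(manip.read_state())
for n in("scene","top"):
    im=manip.camera(n); cv2.imwrite(f"pics/{n}0.png",im[:,:,::-1]); print(n,manip.camera_params(n))
E
```

```text
pics
{'clock': 0.0, 'joints': array([-1.29159845e+00,  3.00513628e-01,  1.52159177e+00,  1.48187177e-05,
        1.32073514e+00, -6.66180858e-02]), 'qd': array([ 0.00051741, -0.00105395, -0.00104735, -0.00089776, -0.00063259,
        0.00228886]), 'effort': array([ 3.95545110e-03, -5.31799042e+01, -3.52732301e+01,  7.10448856e-02,
        2.44151638e-02, -7.27156839e-05]), 'eef_pos': array([ 186.34532119, -517.17516066,  204.85849492]), 'eef_rot': array([-1.57204049e+00,  9.73917817e-05, -2.79578043e+00]), 'wrist_force': array([ 0.28124038, -0.25672071,  0.12739362]), 'moment': array([-0.03078502, -0.02844498,  0.05766007]), 'finger_gap': 93.80842093541273}
scene {'K': array([[542.68298952,   0.        , 311.29910623],
       [  0.        , 542.68298952, 243.50124622],
       [  0.        ,   0.        ,   1.        ]]), 'rvec': array([ 2.77306756, -0.4331453 ,  0.07458284]), 'tvec': array([-450.68341633,  183.44996571,  832.77326966])}
top {'K': array([[437.43168102,   0.        , 311.73622075],
       [  0.        , 437.43168102, 243.48884067],
       [  0.        ,   0.        ,   1.        ]]), 'rvec': array([ 2.20396763, -2.18895497,  0.13136119]), 'tvec': array([ 12.48191581, 496.82629237, 698.71672702])}
```

View pics/scene0.png

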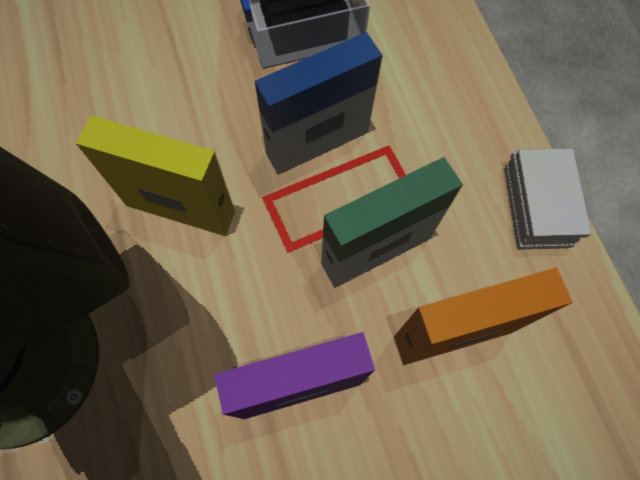

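View pics/top0.png

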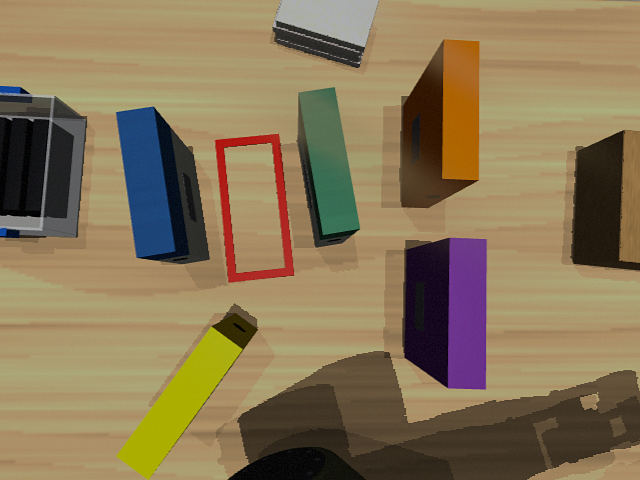

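The top view shows the red outline at (255,208). The boxes are green (329,165), blue (160,185), yellow (185,395), orange (450,115) and purple (455,315). Green is the only one with a green top and it stands next to the outline, opposite blue, so it is the one meant.

```bash
cat > h.py <<'E'
from cell import manip
import numpy as np, cv2
def ray(n,px,z,P=None):
    P=P or manip.camera_params(n); R=cv2.Rodrigues(P["rvec"])[0]; t=P["tvec"]
    p=np.atleast_2d(np.float64(px)); d=np.c_[p,np.ones(len(p))]@np.linalg.inv(P["K"]).T@R
    c=-R.T@t; return (c+d*((z-c[2])/d[:,2:]))[:,:2]
def quad(m):
    c=max(cv2.findContours(m.astype(np.uint8),cv2.RETR_EXTERNAL,cv2.CHAIN_APPROX_NONE)[0],key=cv2.contourArea)
    return c[:,0,:].astype(np.float32)
def rect(pts):
    (c,s,a)=cv2.minAreaRect(np.float32(pts)); 
    if s[0]<s[1]: s=s[::-1]; a+=90
    a=(a+90)%180-90
    return np.round([*c,*s,a],1)
def hues(im,lo,hi,smin=90,vmin=30):
    h=cv2.cvtColor(im,cv2.COLOR_RGB2HSV); return (h[...,0]>=lo)&(h[...,0]<=hi)&(h[...,1]>smin)&(h[...,2]>vmin)
E
python3 - <<'E'
from h import *
for n in("top","scene"):
    im=cv2.imread(f"pics/{n}0.png")[:,:,::-1].copy()
    r=hues(im,0,5,130,110)|hues(im,174,180,130,110)
    print(n,"bay",rect(ray(n,quad(r),0)))
    for nm,lo,hi in(("green",60,95),("blue",96,125)):
        m=hues(im,lo,hi,60 if nm=="green" else 90); v=im.max(2)
        m=cv2.morphologyEx(m.astype(np.uint8),cv2.MORPH_OPEN,np.ones((3,3)))>0
        print(nm,m.sum(),np.percentile(v[m],[5,20,40,60,80,95]))
        t,_=cv2.threshold(v[m].reshape(-1,1),0,255,cv2.THRESH_OTSU)
        q=quad(m&(v>t)); print(t,cv2.approxPolyDP(q,6,True)[:,0].tolist(),rect(ray(n,q,210)))
im=cv2.imread("pics/top0.png"); cv2.imwrite("pics/crop0.png",cv2.resize(im[70:290,100:400],None,fx=2.6,fy=2.6,interpolation=cv2.INTER_CUBIC))
E
```

```text
top bay [560.4 113.5 244.4 109.9   6.5]
green 3376 [104. 108. 110. 111. 113. 116.]
84.0 [[308.0, 144.0], [323.0, 234.0], [359.0, 228.0], [347.0, 161.0]] [551.9  -2.9 113.   45.5  10. ]
blue 6113 [ 89. 119. 121. 122. 123. 126.]
86.0 [[152.0, 107.0], [117.0, 112.0], [137.0, 257.0], [174.0, 250.0]] [555.5 224.5 179.9  45.5  10.1]
scene bay [560.4 113.9 243.  109.4   6.7]
green 4602 [ 92.05  95.    96.    97.    98.   100.  ]
77.0 [[460.0, 182.0], [441.0, 158.0], [325.0, 216.0], [342.0, 244.0]] [584.5   2.4 177.9  44.9   9.9]
blue 5203 [ 32.  33. 106. 107. 109. 111.]
71.0 [[380.0, 53.0], [362.0, 33.0], [256.0, 84.0], [271.0, 104.0]] [555.3 224.1 179.2  46.4   9.9]
```

View pics/crop0.png

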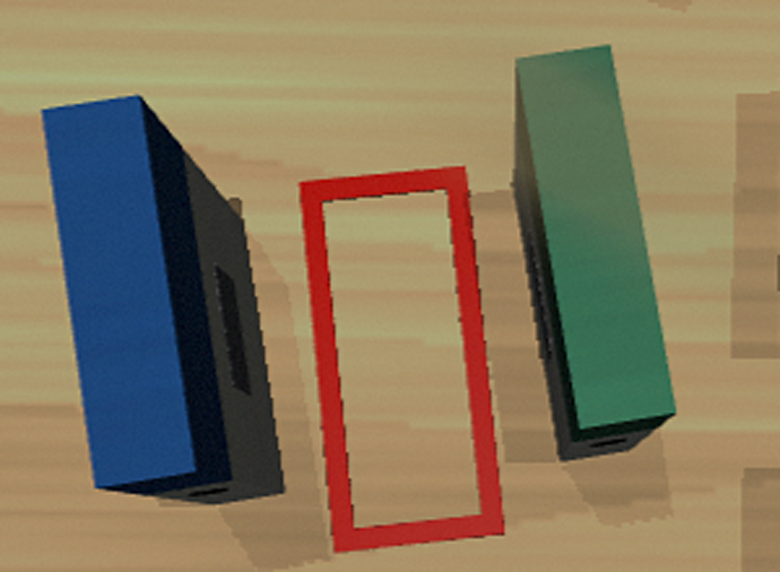

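```bash
cat > plan.py <<'E'
from h import *
from scipy.spatial.transform import Rotation as Ro
def u(t): return np.array([np.cos(t),np.sin(t)])
def grasp(P,th,a,s,xg,zg):
    """TCP target (x,y,z,heading): pivot P, box heading th, tilt a, s=+1 far end raised, -1 near end raised"""
    r=90+s*xg; h=r*np.cos(a)-zg*np.sin(a)
    return np.r_[P+s*h*u(th), r*np.sin(a)+zg*np.cos(a)-19, th]
def row(W,st=None):
    st=st or manip.read_state(); R=Ro.from_euler("xyz",st["eef_rot"]); d=R.inv().apply(np.array(W[:3])-st["eef_pos"])/1000
    X=R.apply([1,0,0]); tw=-(W[3]+np.pi-np.arctan2(X[1],X[0])); tw=(tw+np.pi)%(2*np.pi)-np.pi
    return [[float(round(v,3)) for v in d],float(round(tw,3))]
def steps(N0,F0,bay=((560.4,113.7),np.radians(6.6))):
    C,t=np.array(bay[0]),bay[1]; N2=C-90*u(t);F2=C+90*u(t)
    m=(N0+N2)/2; d=N2-N0; L=np.hypot(*d); n=np.array([d[1],-d[0]])/L
    if n@u(t)<0:n=-n
    F1=m+n*np.sqrt(180**2-L*L/4); return F1,N2,F2
def hd(N,F): return np.arctan2(*(F-N)[::-1])
E
python3 - <<'E'
from plan import *
q=[[298.8,92.3],[335,87.3],[359.6,228.8],[322.7,236.2]]
print(rect(ray("top",q,210)))
c=np.array([584.5,2.2]);t=np.radians(9.9);N0=c-90*u(t);F0=c+90*u(t)
F1,N2,F2=steps(N0,F0); print(N0,F0,F1,N2,F2,np.degrees([hd(N0,F1),hd(N2,F1)]))
W=grasp(N0,t,0,1,65,180);print(W)
H=W.copy();H[2]=290; print(row(H),row(W))
E
```

```text
[583.5   2.1 181.9  45.9   9.6]
[495.84016065 -13.27361903] [673.15983935  17.67361903] [649.5299015   80.42517263] [470.9964511  103.35565646] [649.8035489  124.04434354] [31.36907397 -7.31888739]
[6.48532106e+02 1.33753915e+01 1.61000000e+02 1.72787596e-01]
[[-0.615, -0.085, -0.343], 0.173] [[-0.615, 0.044, -0.342], 0.173]
```

play_rows(series=[[[0, -0.05, 0], 0, 0], [[0, -0.085, 0], 0, 0], [[-0.615, -0.085, -0.343], 0.173, 0], [[-0.615, -0.085, -0.343], 0.173, 0], [[-0.615, -0.085, -0.343], 0.173, 0], [[-0.615, -0.085, -0.343], 0.173, 0], [[-0.615, -0.085, -0.343], 0.173, 0], [[-0.615, -0.085, -0.343], 0.173, 0], [[-0.615, -0.085, -0.343], 0.173, 0], [[-0.615, -0.085, -0.343], 0.173, 0], [[-0.615, -0.085, -0.343], 0.173, 0], [[-0.615, -0.085, -0.343], 0.173, 0], [[-0.615, -0.085, -0.343], 0.173, 0], [[-0.615, -0.085, -0.343], 0.173, 0], [[-0.615, -0.085, -0.343], 0.173, 0], [[-0.615, -0.085, -0.343], 0.173, 0], [[-0.615, -0.085, -0.343], 0.173, 0], [[-0.615, -0.085, -0.343], 0.173, 0], [[-0.615, -0.085, -0.343], 0.173, 0], [[-0.615, -0.085, -0.343], 0.173, 0]], squeeze=12)

```text
clock: 2.1
eef_pos: [648.2, 12.6, 290.9]
eef_rot: [-1.572, 0.0, -2.97]
wrist_force: [0.3, 0.5, 0.5]
finger_gap: 93.9
```

Run:
```python
from plan import *
st=manip.read_state(); print(st["eef_pos"],st["eef_rot"],st["wrist_force"])
im=manip.camera("wrist"); cv2.imwrite("pics/w1.png",im[:,:,::-1])
c=np.array([584.5,2.2]);t=np.radians(9.9);N0=c-90*u(t)
print(row(grasp(N0,t,0,1,65,180)))
```

```text
[648.19425262  12.56290051 290.87355796] [-1.57157964e+00  3.77910063e-04 -2.97030994e+00] [0.3366089  0.46156548 0.52297494]
[[-0.0, 0.13, -0.001], -0.002]
```

View pics/w1.png

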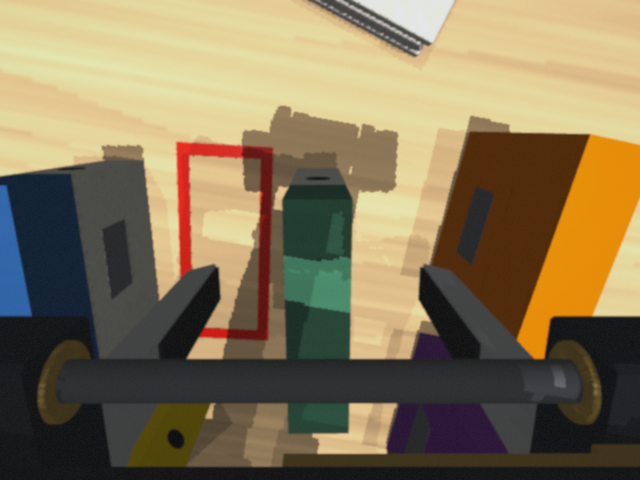

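The wrist view shows the green box (columns 283–350) centred between the fingertips (200 and 440), and its far end is under the gripper. I'll go down and close.

play_rows(series=[[[0, 0.04, 0], 0, 0], [[0, 0.08, -0.001], 0, 0], [[0, 0.11, -0.001], 0, 0], [[0, 0.13, -0.001], 0, 0], [[0, 0.13, -0.001], 0, 0], [[0, 0.13, -0.001], 0, 0.5], [[0, 0.13, -0.001], 0, 1], [[0, 0.13, -0.001], 0, 1], [[0, 0.13, -0.001], 0, 1], [[0, 0.13, -0.001], 0, 1], [[0, 0.13, -0.001], 0, 1], [[0, 0.13, -0.001], 0, 1]], squeeze=12)

```text
clock: 3.35
eef_pos: [648.2, 13.8, 161.1]
eef_rot: [-1.572, 0.001, -2.97]
wrist_force: [-1.1, 0.6, 0.4]
finger_gap: 46.3
```

Run:
```python
from plan import *
st=manip.read_state(); print(st["eef_pos"],st["eef_rot"],st["wrist_force"],st["moment"],st["finger_gap"])
c=np.array([584.5,2.2]);t=np.radians(9.9);N0=c-90*u(t)
b=row(grasp(N0,t,0,1,65,180)); print(b)
for k in range(1,9):
    r=row(grasp(N0,t,.12*k/8,1,65,180)); print([round(x-y,4) for x,y in zip(r[0],b[0])])
```

```text
[648.15008367  13.78179746 161.06003404] [-1.57159860e+00  6.37082148e-04 -2.97017925e+00] [-1.0890543   0.57886751  0.38620878] [0.01679931 0.01129935 0.10836552] 46.264887968013504
[[-0.0, 0.0, 0.0], -0.001]
[0.002, -0.002, 0.0]
[0.005, -0.005, 0.0]
[0.008, -0.007, 0.0]
[0.011, -0.009, 0.0]
[0.014, -0.011, 0.0]
[0.016, -0.013, 0.0]
[0.019, -0.015, 0.0]
[0.022, -0.017, 0.0]
```

play_rows(series=[[[0.0015, -0.0015, 0], 0, 1], [[0.003, -0.003, 0], 0, 1], [[0.005, -0.005, 0], 0, 1], [[0.007, -0.006, 0], 0, 1], [[0.009, -0.008, 0], 0, 1], [[0.011, -0.009, 0], 0, 1], [[0.014, -0.011, 0], 0, 1], [[0.016, -0.013, 0], 0, 1], [[0.019, -0.015, 0], 0, 1], [[0.022, -0.017, 0], 0, 1], [[0.022, -0.017, 0], 0, 1]])

```text
clock: 4.45
eef_pos: [626.2, 9.9, 178.4]
eef_rot: [-1.572, 0.001, -2.97]
wrist_force: [-0.2, 0.0, -4.9]
finger_gap: 45.8
```

Run:
```python
from plan import *
st=manip.read_state(); print(st["eef_pos"],st["eef_rot"],st["wrist_force"],st["moment"],st["finger_gap"])
im=manip.camera("scene"); cv2.imwrite("pics/s2.png",cv2.resize(im[130:330,220:520],None,fx=2.6,fy=2.6)[:,:,::-1])
```

```text
[626.16301176   9.94337982 178.40654894] [-1.57155150e+00  6.96913248e-04 -2.97019462e+00] [-0.19168105  0.0306133  -4.87624637] [0.10757268 0.08470257 0.00740351] 45.81728950618597
```

View pics/s2.png

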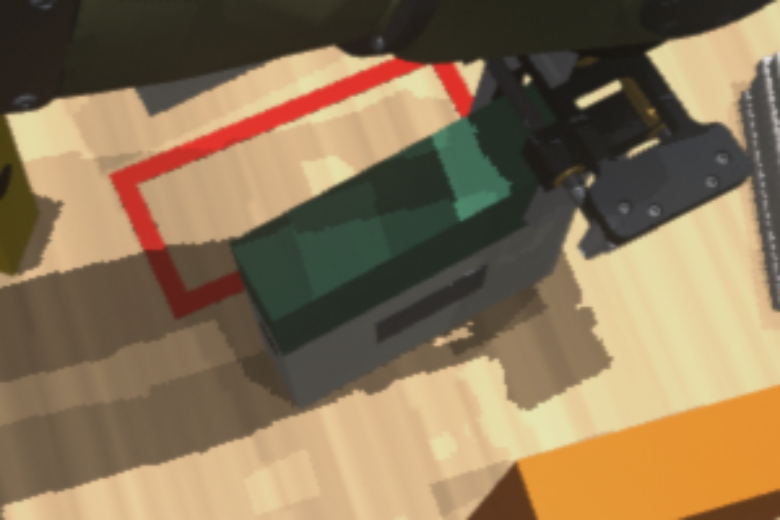

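The near bottom corner is still at pixel (335,286) and the far end is raised, so the box is tipped on its near end. Next is the swing.

Run:
```python
from plan import *
c=np.array([584.5,2.2]);t=np.radians(9.9);N0=c-90*u(t)
b=row(grasp(N0,t,.12,1,65,180)); print(b)
for k in range(1,13):
    print(row(grasp(N0,t+np.radians(21.5)*k/12,.12,1,65,180)))
```

```text
[[0.0, 0.0, 0.0], -0.001]
[[0.0, 0.0, -0.004], -0.033]
[[0.0, 0.0, -0.008], -0.064]
[[0.001, 0.0, -0.012], -0.095]
[[0.001, 0.0, -0.016], -0.126]
[[0.002, 0.0, -0.02], -0.158]
[[0.003, 0.0, -0.024], -0.189]
[[0.003, 0.0, -0.028], -0.22]
[[0.004, 0.0, -0.032], -0.252]
[[0.005, 0.0, -0.036], -0.283]
[[0.007, 0.0, -0.04], -0.314]
[[0.008, 0.0, -0.044], -0.345]
[[0.009, 0.0, -0.048], -0.377]
```

play_rows(series=[[[0, 0, -0.002], -0.016, 1], [[0, 0, -0.004], -0.033, 1], [[0, 0, -0.008], -0.064, 1], [[0.001, 0, -0.012], -0.095, 1], [[0.001, 0, -0.016], -0.126, 1], [[0.002, 0, -0.02], -0.158, 1], [[0.003, 0, -0.024], -0.189, 1], [[0.003, 0, -0.028], -0.22, 1], [[0.004, 0, -0.032], -0.252, 1], [[0.005, 0, -0.036], -0.283, 1], [[0.007, 0, -0.04], -0.314, 1], [[0.008, 0, -0.044], -0.345, 1], [[0.009, 0, -0.048], -0.377, 1], [[0.009, 0, -0.048], -0.377, 1]])

```text
clock: 5.9
eef_pos: [609.0, 56.1, 178.3]
eef_rot: [-1.571, 0.0, -2.591]
wrist_force: [0.3, 0.1, -3.5]
finger_gap: 46.2
```

Run:
```python
from plan import *
st=manip.read_state(); print(st["eef_pos"],st["eef_rot"],st["wrist_force"],st["moment"])
c=np.array([584.5,2.2]);t=np.radians(9.9);N0=c-90*u(t);t1=np.radians(31.4)
for a in (.12,.09,.06,.03,0): print(row(grasp(N0,t1,a,1,65,180)))
```

```text
[608.97706788  56.09753115 178.26130653] [-1.57123823e+00  4.36224827e-04 -2.59104355e+00] [ 0.3039724   0.05594061 -3.52901127] [-0.38747275  0.16474172  0.10220381]
[[0.0, 0.0, 0.0], 0.003]
[[-0.005, 0.004, 0.0], 0.003]
[[-0.011, 0.008, 0.0], 0.003]
[[-0.017, 0.013, 0.0], 0.003]
[[-0.022, 0.017, 0.0], 0.003]
```

play_rows(series=[[[-0.002, 0.002, 0], 0, 1], [[-0.005, 0.004, 0], 0, 1], [[-0.008, 0.006, 0], 0, 1], [[-0.011, 0.008, 0], 0, 1], [[-0.014, 0.0105, 0], 0, 1], [[-0.017, 0.013, 0], 0, 1], [[-0.0195, 0.015, 0], 0, 1], [[-0.022, 0.017, 0], 0, 1], [[-0.022, 0.017, 0], 0, 1], [[-0.022, 0.017, 0], 0, 0], [[-0.022, 0.017, 0], 0, 0], [[-0.022, 0.017, 0], 0, 0], [[-0.022, 0.017, 0], 0, 0], [[-0.022, 0.017, 0], 0, 0]])

```text
clock: 7.3
eef_pos: [627.7, 67.6, 161.2]
eef_rot: [-1.571, 0.0, -2.591]
wrist_force: [0.4, -0.5, 0.3]
finger_gap: 82.4
```

Run:
```python
from plan import *
st=manip.read_state(); print(st["eef_pos"],st["eef_rot"],st["wrist_force"],st["finger_gap"])
c=np.array([584.5,2.2]);t=np.radians(9.9);N0=c-90*u(t);t1=np.radians(31.4);F1=N0+180*u(t1)
H=grasp(F1,t1,0,-1,-65,180);print(row(H));
for n in("top","scene"): cv2.imwrite(f"pics/{n}3.png",manip.camera(n)[:,:,::-1])
a=cv2.imread("pics/top3.png")[80:300,150:400];b=cv2.imread("pics/scene3.png")[110:330,250:500]
cv2.imwrite("pics/both3.png",cv2.resize(np.hstack([a,b]),None,fx=1.6,fy=1.6))
```

```text
[627.65562723  67.57939227 161.15639012] [-1.57131614e+00  1.84790814e-04 -2.59111083e+00] [ 0.44666466 -0.50656032  0.25571266] 82.35440508333352
[[0.13, 0.0, 0.0], 0.002]
```

View pics/both3.png

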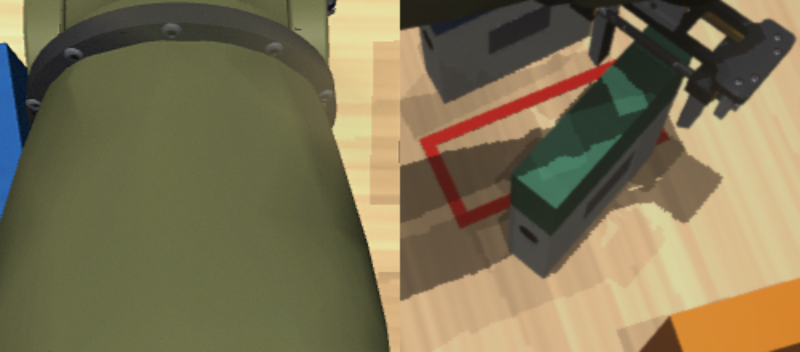

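Run:
```python
from plan import *
print(ray("scene",[[320.6,221.3],[350,240]],210),ray("scene",[[339.4,283.1]],0))
N0=np.array([495.84,-13.27]);
for t in(9.9,31.4):
    t=np.radians(t);print(N0+23*np.array([-np.sin(t),np.cos(t)]),N0-23*np.array([-np.sin(t),np.cos(t)]))
```

```text
[[486.16437739   2.20726158]
 [513.28466778 -32.79504329]] [[511.05216521 -30.48420377]]
[491.88563069   9.3875145 ] [499.79436931 -35.9275145 ]
[483.85677847   6.36166834] [507.82322153 -32.90166834]
```

The scene crop shows the box standing at its new heading with the near end about 4 mm from where it was, within corner-picking error. Next I slide the open gripper along to the near end and grip.

play_rows(series=[[[0.02, 0, 0], 0.002, 0], [[0.05, 0, 0], 0.002, 0], [[0.085, 0, 0], 0.002, 0], [[0.115, 0, 0], 0.002, 0], [[0.13, 0, 0], 0.002, 0], [[0.13, 0, 0], 0.002, 0], [[0.13, 0, 0], 0.002, 0], [[0.13, 0, 0], 0.002, 0.5], [[0.13, 0, 0], 0.002, 1], [[0.13, 0, 0], 0.002, 1], [[0.13, 0, 0], 0.002, 1], [[0.13, 0, 0], 0.002, 1], [[0.13, 0, 0], 0.002, 1], [[0.13, 0, 0], 0.002, 1]])

```text
clock: 8.8
eef_pos: [517.0, -0.4, 161.2]
eef_rot: [-1.571, 0.0, -2.593]
wrist_force: [0.0, 0.4, -0.2]
finger_gap: 45.8
```

Run:
```python
from plan import *
st=manip.read_state(); print(st["eef_pos"],st["eef_rot"],st["wrist_force"],st["finger_gap"])
t1=np.radians(31.4);F1=np.array([495.84,-13.27])+180*u(t1)
for a in (0,.03,.06,.09,.12): print(row(grasp(F1,t1,a,-1,-65,180)))
im=manip.camera("scene"); cv2.imwrite("pics/s4.png",cv2.resize(im[80:330,230:530],None,fx=2.4,fy=2.4)[:,:,::-1])
```

```text
[ 5.16959160e+02 -4.25651047e-01  1.61219167e+02] [-1.57112542e+00  4.57684229e-04 -2.59302540e+00] [ 0.03586321  0.42209042 -0.21533804] 45.78711326825383
[[-0.0, 0.0, -0.0], 0.001]
[[-0.006, -0.004, -0.0], 0.001]
[[-0.011, -0.009, -0.0], 0.001]
[[-0.017, -0.013, -0.0], 0.001]
[[-0.023, -0.017, -0.0], 0.001]
```

View pics/s4.png

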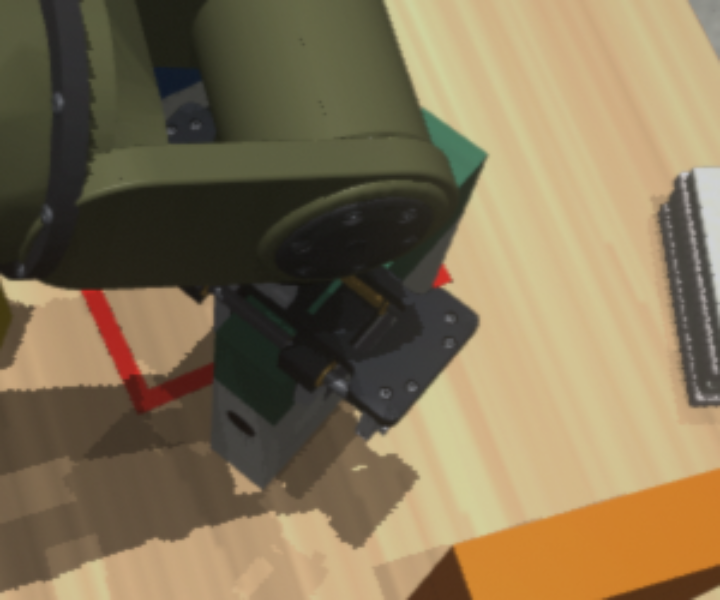

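play_rows(series=[[[-0.0015, -0.001, 0], 0, 1], [[-0.003, -0.002, 0], 0, 1], [[-0.006, -0.004, 0], 0, 1], [[-0.0085, -0.0065, 0], 0, 1], [[-0.011, -0.009, 0], 0, 1], [[-0.014, -0.011, 0], 0, 1], [[-0.017, -0.013, 0], 0, 1], [[-0.02, -0.015, 0], 0, 1], [[-0.023, -0.017, 0], 0, 1], [[-0.023, -0.017, 0], 0, 1]])

```text
clock: 9.85
eef_pos: [536.9, 11.8, 178.5]
eef_rot: [-1.571, 0.001, -2.593]
wrist_force: [-1.9, 0.7, -2.6]
finger_gap: 46.2
```

Run:
```python
from plan import *
st=manip.read_state(); print(st["eef_pos"],st["eef_rot"],st["wrist_force"],st["moment"],st["finger_gap"])
print("far right corner",ray("scene",[[432.9,145]],210))
t1=np.radians(31.4);F1=np.array([495.84,-13.27])+180*u(t1)
print(F1-23*np.array([-np.sin(t1),np.cos(t1)]))
print(row(grasp(F1,t1,.12,-1,-65,180)))
for k in range(1,19): print(row(grasp(F1,t1-np.radians(38.7)*k/18,.12,-1,-65,180)))
```

```text
[536.94604205  11.84712645 178.49795052] [-1.57104870e+00  1.01577398e-03 -2.59279362e+00] [-1.90043717  0.73592318 -2.64189799] [0.12585141 0.14936507 0.08159223] 46.244753443048694
far right corner [[662.10265664  60.35747271]]
[661.46236504  60.88006539]
[[0.001, 0.0, 0.0], 0.001]
[[0.0, 0.0, -0.005], 0.038]
[[0.0, 0.0, -0.01], 0.076]
[[-0.0, 0.0, -0.015], 0.113]
[[-0.001, 0.0, -0.02], 0.151]
[[-0.002, 0.0, -0.025], 0.188]
[[-0.003, 0.0, -0.03], 0.226]
[[-0.004, 0.0, -0.034], 0.263]
[[-0.005, 0.0, -0.039], 0.301]
[[-0.007, 0.0, -0.044], 0.338]
[[-0.009, 0.0, -0.048], 0.376]
[[-0.011, 0.0, -0.053], 0.414]
[[-0.013, 0.0, -0.058], 0.451]
[[-0.015, 0.0, -0.062], 0.489]
[[-0.017, 0.0, -0.066], 0.526]
[[-0.02, 0.0, -0.071], 0.564]
[[-0.023, 0.0, -0.075], 0.601]
[[-0.026, 0.0, -0.079], 0.639]
[[-0.029, 0.0, -0.083], 0.676]
```

Run:
```python
from plan import *
im=manip.camera("scene"); cv2.imwrite("pics/s5.png",cv2.resize(im[80:330,230:530],None,fx=2.4,fy=2.4)[:,:,::-1])
```

```text
(no output)
```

View pics/s5.png

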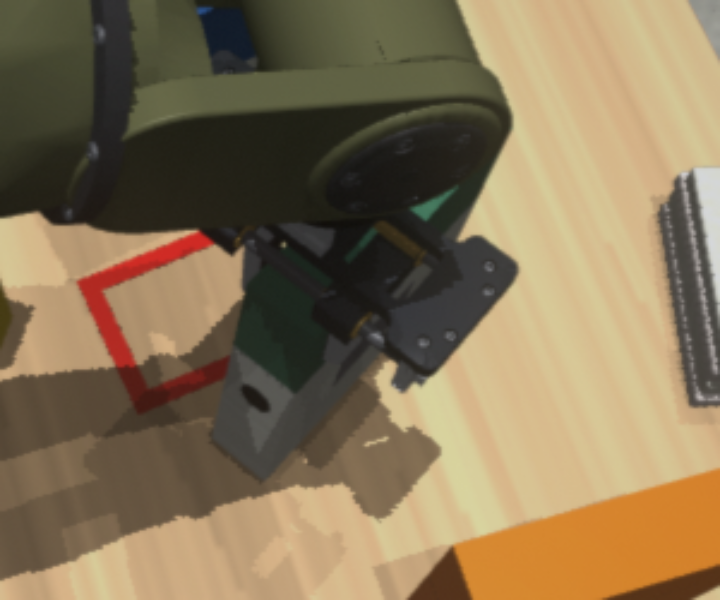

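The near end is raised: its lower corner moved up from (263,488) to (263,480) in the crop, and the end face now leans away. I'll swing it about the far end.

play_rows(series=[[[0, 0, -0.0025], 0.019, 1], [[0, 0, -0.005], 0.038, 1], [[0, 0, -0.01], 0.076, 1], [[0, 0, -0.015], 0.113, 1], [[-0.001, 0, -0.02], 0.151, 1], [[-0.002, 0, -0.025], 0.188, 1], [[-0.003, 0, -0.03], 0.226, 1], [[-0.004, 0, -0.034], 0.263, 1], [[-0.005, 0, -0.039], 0.301, 1], [[-0.007, 0, -0.044], 0.338, 1], [[-0.009, 0, -0.048], 0.376, 1], [[-0.011, 0, -0.053], 0.414, 1], [[-0.013, 0, -0.058], 0.451, 1], [[-0.015, 0, -0.062], 0.489, 1], [[-0.017, 0, -0.066], 0.526, 1], [[-0.02, 0, -0.071], 0.564, 1], [[-0.023, 0, -0.075], 0.601, 1], [[-0.026, 0, -0.079], 0.639, 1], [[-0.029, 0, -0.083], 0.676, 1], [[-0.029, 0, -0.083], 0.676, 1]])

```text
clock: 11.9
eef_pos: [518.2, 98.0, 178.5]
eef_rot: [-1.571, 0.001, 3.013]
wrist_force: [-0.0, -1.3, -4.3]
finger_gap: 45.8
```

Run:
```python
from plan import *
st=manip.read_state(); print(st["eef_pos"],st["eef_rot"],st["wrist_force"],st["moment"])
t1=np.radians(31.4);F1=np.array([495.84,-13.27])+180*u(t1);t2=np.radians(-7.3)
for a in (.12,.09,.06,.03,0): print(row(grasp(F1,t2,a,-1,-65,180)))
```

```text
[518.22840975  97.98771763 178.4969092 ] [-1.57140961e+00  1.02055208e-03  3.01323279e+00] [-0.03742357 -1.28121149 -4.33025284] [-0.33510576  0.01905    -0.15163828]
[[-0.0, 0.0, 0.001], -0.001]
[[0.006, 0.004, 0.001], -0.001]
[[0.012, 0.009, 0.001], -0.001]
[[0.017, 0.013, 0.001], -0.001]
[[0.023, 0.017, 0.001], -0.001]
```

play_rows(series=[[[0.003, 0.002, 0], 0, 1], [[0.006, 0.004, 0], 0, 1], [[0.009, 0.0065, 0], 0, 1], [[0.012, 0.009, 0], 0, 1], [[0.0145, 0.011, 0], 0, 1], [[0.017, 0.013, 0], 0, 1], [[0.02, 0.015, 0], 0, 1], [[0.023, 0.017, 0], 0, 1], [[0.023, 0.017, 0], 0, 1], [[0.023, 0.017, 0], 0, 0], [[0.023, 0.017, 0], 0, 0], [[0.023, 0.017, 0], 0, 0], [[0.023, 0.017, 0], 0, 0], [[0.023, 0.017, 0], 0, 0], [[-0.007, 0.017, 0], 0, 0], [[-0.047, 0.017, 0], 0, 0], [[-0.087, 0.017, 0], 0, 0], [[-0.107, 0.017, 0], 0, 0], [[-0.107, 0.017, 0], 0, 0], [[-0.107, 0.017, 0], 0, 0]])

```text
clock: 13.9
eef_pos: [624.0, 84.3, 161.0]
eef_rot: [-1.571, -0.0, 3.013]
wrist_force: [-0.2, -0.3, -0.1]
finger_gap: 94.1
```

Run:
```python
from plan import *
st=manip.read_state(); print(st["eef_pos"],st["eef_rot"],st["wrist_force"],st["finger_gap"])
im=manip.camera("scene"); cv2.imwrite("pics/s6.png",cv2.resize(im[80:330,230:530],None,fx=2.4,fy=2.4)[:,:,::-1])
```

```text
[623.98926377  84.29154169 161.02240806] [-1.57122746e+00 -2.97747098e-06  3.01308400e+00] [-0.15946634 -0.30523317 -0.07440911] 94.12843596004471
```

View pics/s6.png

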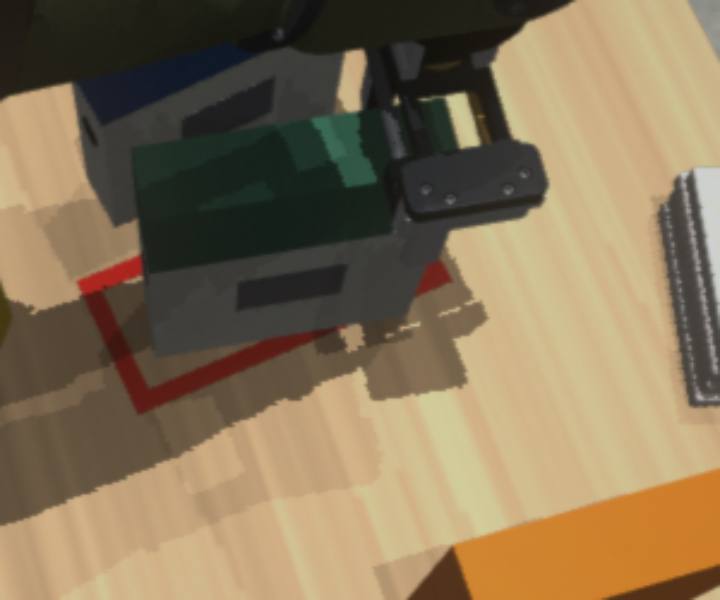

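The box is now across the near tape. Its near top corners are at crop (133,150) and (148,272), and the right bottom edge runs from (158,355) to about (407,317).

Run:
```python
from plan import *
f=lambda p:np.array(p)/2.4+[230,80]
T=ray("scene",f([[133,150],[148,272]]),210);B=ray("scene",f([[158,355],[407,317]]),0)
print(T,T.mean(0),B,np.hypot(*(B[1]-B[0])),np.degrees(np.arctan2(*(B[1]-B[0])[::-1])))
t2=np.radians(-7.3);F1=np.array([495.84,-13.27])+180*u(t2*0+np.radians(31.4))
N2=F1-180*u(t2);n=np.array([-np.sin(t2),np.cos(t2)])
print("exp N2",N2,"corners",N2+23*n,N2-23*n,F1-23*n)
W=grasp(N2,t2,0,1,65,180);print(row(W))
```

```text
[[476.58400334 123.67877242]
 [462.74619737  50.29583511]] [469.66510035  86.98730377] [[472.35329676  81.94841331]
 [647.64736237  55.89218199]] 177.22002321486107 -8.454709600157548
exp N2 [470.93814384 103.38336328] corners [473.86062984 126.19693546] [468.01565785  80.5697911 ] [646.55665751  57.69816155]
[[-0.001, 0.0, 0.001], -0.001]
```

Everything is within about 4 mm of plan. The (148,272) point was the band's lower edge, so I'm ignoring it. Now grip the far end and tip.

play_rows(series=[[[-0.001, 0, 0.001], 0, 0], [[-0.001, 0, 0.001], 0, 0.5], [[-0.001, 0, 0.001], 0, 1], [[-0.001, 0, 0.001], 0, 1], [[-0.001, 0, 0.001], 0, 1], [[-0.001, 0, 0.001], 0, 1], [[-0.001, 0, 0.001], 0, 1], [[-0.001, 0, 0.001], 0, 1], [[0.001, -0.0015, 0.001], 0, 1], [[0.003, -0.003, 0.001], 0, 1], [[0.005, -0.005, 0.001], 0, 1], [[0.007, -0.007, 0.001], 0, 1], [[0.01, -0.009, 0.001], 0, 1], [[0.0125, -0.011, 0.001], 0, 1], [[0.015, -0.013, 0.001], 0, 1], [[0.018, -0.015, 0.001], 0, 1], [[0.021, -0.017, 0.001], 0, 1], [[0.021, -0.017, 0.001], 0, 1]])

```text
clock: 15.75
eef_pos: [602.6, 86.2, 178.8]
eef_rot: [-1.571, 0.001, 3.013]
wrist_force: [-0.0, -0.1, -5.2]
finger_gap: 46.2
```

Run:
```python
from plan import *
st=manip.read_state(); print(st["eef_pos"],st["eef_rot"],st["wrist_force"],st["finger_gap"])
t2=np.radians(-7.3);F1=np.array([495.84,-13.27])+180*u(np.radians(31.4))
N2=F1-180*u(t2)
for k in range(0,9): print(row(grasp(N2,t2+np.radians(13.9)*k/8,.12,1,65,180)))
im=manip.camera("scene"); cv2.imwrite("pics/s7.png",cv2.resize(im[80:330,230:530],None,fx=2.4,fy=2.4)[:,:,::-1])
```

```text
[602.56039959  86.1903634  178.8107662 ] [-1.57138302e+00  7.31781994e-04  3.01343277e+00] [-0.04505971 -0.05169697 -5.22205314] 46.21657603022668
[[0.0, 0.001, -0.0], -0.001]
[[0.0, 0.001, -0.004], -0.031]
[[0.001, 0.001, -0.008], -0.061]
[[0.001, 0.001, -0.012], -0.092]
[[0.001, 0.001, -0.016], -0.122]
[[0.002, 0.001, -0.02], -0.152]
[[0.003, 0.001, -0.024], -0.183]
[[0.003, 0.001, -0.028], -0.213]
[[0.004, 0.001, -0.032], -0.243]
```

View pics/s7.png

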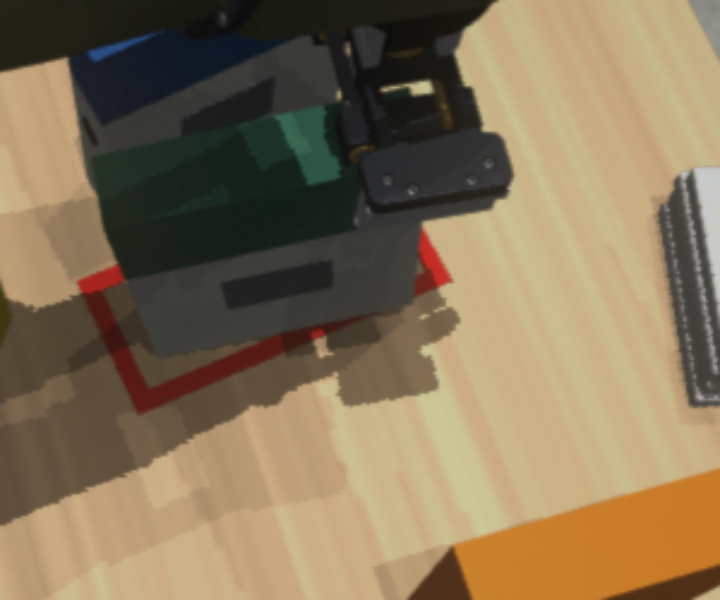

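The far end is raised and the near bottom corner stays at crop (158,355). Last swing.

play_rows(series=[[[0, 0.001, -0.002], -0.015, 1], [[0, 0.001, -0.004], -0.031, 1], [[0.001, 0.001, -0.008], -0.061, 1], [[0.001, 0.001, -0.012], -0.092, 1], [[0.001, 0.001, -0.016], -0.122, 1], [[0.002, 0.001, -0.02], -0.152, 1], [[0.003, 0.001, -0.024], -0.183, 1], [[0.003, 0.001, -0.028], -0.213, 1], [[0.004, 0.001, -0.032], -0.243, 1], [[0.004, 0.001, -0.032], -0.243, 1]])

```text
clock: 16.8
eef_pos: [602.5, 118.9, 177.3]
eef_rot: [-1.571, -0.0, -3.025]
wrist_force: [-0.1, -1.0, -1.8]
finger_gap: 46.0
```

Run:
```python
from plan import *
st=manip.read_state(); print(st["eef_pos"],st["eef_rot"],st["wrist_force"],st["finger_gap"])
t2=np.radians(-7.3);F1=np.array([495.84,-13.27])+180*u(np.radians(31.4))
N2=F1-180*u(t2)
for a in (.12,.09,.06,.03,0): print(row(grasp(N2,np.radians(6.6),a,1,65,180)))
```

```text
[602.52055019 118.86064849 177.33769232] [-1.57106962e+00 -1.25378193e-04 -3.02463725e+00] [-0.14897342 -0.97074414 -1.83603508] 45.95741320496062
[[0.0, -0.001, 0.0], 0.002]
[[-0.006, 0.003, 0.0], 0.002]
[[-0.011, 0.007, 0.0], 0.002]
[[-0.017, 0.012, 0.0], 0.002]
[[-0.023, 0.016, 0.0], 0.002]
```

Lower, open, then rise 120 mm clear of the box top.

play_rows(series=[[[-0.003, 0.0015, 0], 0, 1], [[-0.006, 0.003, 0], 0, 1], [[-0.0085, 0.005, 0], 0, 1], [[-0.011, 0.007, 0], 0, 1], [[-0.014, 0.0095, 0], 0, 1], [[-0.017, 0.012, 0], 0, 1], [[-0.02, 0.014, 0], 0, 1], [[-0.023, 0.016, 0], 0, 1], [[-0.023, 0.016, 0], 0, 1], [[-0.023, 0.016, 0], 0, 0], [[-0.023, 0.016, 0], 0, 0], [[-0.023, 0.016, 0], 0, 0], [[-0.023, 0.016, 0], 0, 0], [[-0.023, 0.016, 0], 0, 0], [[-0.023, -0.014, 0], 0, 0], [[-0.023, -0.054, 0], 0, 0], [[-0.023, -0.094, 0], 0, 0], [[-0.023, -0.124, 0], 0, 0], [[-0.023, -0.124, 0], 0, 0]])

```text
clock: 18.7
eef_pos: [626.3, 121.6, 306.3]
eef_rot: [-1.571, 0.007, -3.025]
wrist_force: [-0.2, 0.2, 0.1]
finger_gap: 94.0
```

Run:
```python
from plan import *
st=manip.read_state(); print(st["clock"],st["eef_pos"],st["eef_rot"],st["finger_gap"])
print(row([330,-400,290,0]))
```

```text
18.7 [626.26356514 121.64740456 306.25287446] [-1.57119462  0.00727179 -3.02456749] 94.04005064590595
[[0.355, 0.013, 0.483], 0.117]
```

play_rows(series=[[[0.3, 0, 0.48], 0, 0], [[0.3, 0, 0.48], 0, 0], [[0.3, 0, 0.48], 0, 0], [[0.3, 0, 0.48], 0, 0], [[0.3, 0, 0.48], 0, 0], [[0.3, 0, 0.48], 0, 0], [[0.3, 0, 0.48], 0, 0], [[0.3, 0, 0.48], 0, 0], [[0.3, 0, 0.48], 0, 0], [[0.3, 0, 0.48], 0, 0], [[0.3, 0, 0.48], 0, 0], [[0.3, 0, 0.48], 0, 0], [[0.3, 0, 0.48], 0, 0], [[0.3, 0, 0.48], 0, 0]])

```text
clock: 20.1
eef_pos: [384.6, -389.4, 303.3]
eef_rot: [-1.572, 0.007, -3.025]
wrist_force: [-0.5, -0.3, -0.4]
finger_gap: 93.9
```

Run:
```python
from plan import *
ims=[]
for n in("top","scene"):
    im=manip.camera(n); ims.append(im[70:300,100:400] if n=="top" else im[20:250,200:500])
    for nm,lo,hi in(("green",60,95),("blue",96,125)):
        m=hues(im,lo,hi,60 if nm=="green" else 90); v=im.max(2)
        m=cv2.morphologyEx(m.astype(np.uint8),cv2.MORPH_OPEN,np.ones((3,3)))>0
        print(n,nm,rect(ray(n,quad(m&(v>(84 if n=="top" else 75))),210)))
cv2.imwrite("pics/fin.png",cv2.resize(np.hstack(ims),None,fx=1.33,fy=1.33)[:,:,::-1])
```

```text
top green [560.9 113.7 179.7  45.8   6.6]
top blue [555.4 224.5 180.   45.5  10.1]
scene green [561.1 113.7 178.   45.4   6.7]
scene blue [555.3 224.2 179.2  46.1  10.1]
```

View pics/fin.png

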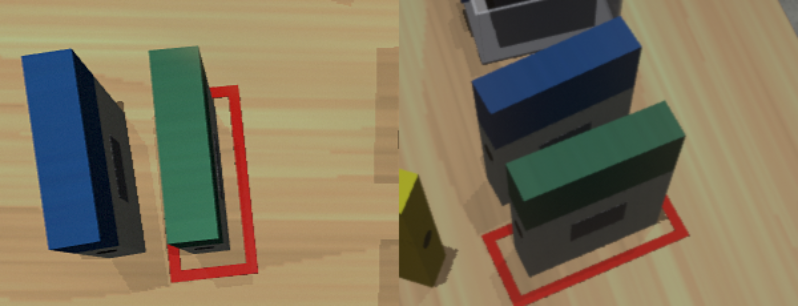

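Both views show the green box upright and square inside the tape, and blue unmoved.

```bash
python3 -c "
from cell import manip
print(manip.sign_off(), manip.read_state()['clock'])"
```

```text
the job is handed in; nothing more can be done
the job is handed in; nothing more can be done
```

The green box now stands upright and square inside the red tape, and the job is handed in. I walked it there in three tip-and-swing steps without intentionally lifting it off the bench: on the near end (+21.5°), on the far end (−38.7°), then on the near end again (+13.9°). Each time the raised end was planned to be about 2 cm up. The gripper then let go and moved well clear.

- **Final position:** the top and scene cameras both put the green box within 1 mm and 0.1° of the outline's centre and heading. It measured (561, 113.7) mm at 6.6–6.7°, against (560.4, 113.7) mm at 6.6° for the outline.
- **Blue box:** it is unmoved, at (555, 224) mm and 10.1° both before and after.
- **Time and force:** the arm's clock read about 20 s, and the wrist force readings after each move stayed under about 6 N.
- **Checks along the way:** after each swing, the box corners I picked by eye in the pictures agreed with the plan to about 1–5 mm. After the first swing, one rough heading from a short edge read 37.7° instead of 31.4°. I put that down to pixel noise, and the next far-corner check matched to 0.8 mm.
- **Not directly confirmed:** I never measured the gap under the resting end. I judged that it stayed on the bench from the corner not moving in the pictures and from the wrist force.

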